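Cap the broad marker

TASK

The broad marker in the wooden rack has been left open and its nib is drying out: take its cap from the drawing pad, slide it over the nib and press it fully home, so that it sits straight and closes against the barrel. I am still working with the slim marker, so leave that one open and its cap standing where it is, and do not knock over the ink bottle.

Things in the scene. Friction and masses are not known exactly. Their poses are not given: they have to be found in the camera images.
- broad_cap: The broad marker's cap: a black plastic sleeve, closed at the top, outside diameter 32 mm, 50 mm tall, wall 3 mm (bore 26 mm, 47 mm deep), about 22 g. It stands loose on the drawing pad with its open end down. Origin: centre of its open end (lower rim); z points up to its closed top. Round, so its yaw means nothing.
- slim_cap: The slim marker's cap, to be left where it stands: the same black plastic, outside diameter 20 mm, 50 mm tall, open end down on the same pad. Origin: centre of its lower rim. Its bore (15 mm) is too small for the broad marker.
- broad_shoulder (a point): Shoulder centre of the open broad marker, held nib up and firmly in the rack: here the grey barrel (diameter 32 mm) ends, 115 mm above the table. A cap that is fully home rests its rim on this shoulder, its closed top 50 mm above this point. z up, y along the rack's row.
- broad_collar (a point): Top centre of the broad marker's white collar (diameter 24 mm), 20 mm above its shoulder; above it a cone narrows to 13 mm in 12 mm, then a nib 9 mm high. Three sprung snap bumps stick out of the collar, 14 mm below this point: a cap set on loosely stops on them, its rim about 9 mm above the shoulder; a push down of about 5 to 15 N carries it past them to the shoulder, and they hold it.
- slim_shoulder (a point): Centre of the shoulder of the slim marker (barrel 20 mm, collar 13 mm), which stands open and nib up in the same rack, its shoulder 115 mm and its nib's tip 156 mm above the table.
- mid_top (a point): Top centre of the third marker in the rack, which is already capped: diameter 26 mm, this point 165 mm above the table.
- rack: Beech block that holds the three markers in a row along its y axis, 75 mm apart (centre and 75 mm either side; which marker stands where changes): 64 mm (x) by 232 mm (y), 55 mm high. Fixed. Origin: centre of its underside, on the table.
- pad: A4 drawing pad lying on the table: 297 mm (x) by 210 mm (y), 6 mm thick; both loose caps stand on it, an eraser (12 mm high) lies near one short edge and a pencil (8 mm thick) near the other. Fixed. Origin: centre of its underside.
- ink: Closed ink bottle, dark glass with white lid, diameter 54 mm, 63 mm tall, standing loose on the table between the rack and the pad. Origin: centre of its underside, z up.
Things that resemble listed ones, but are neither listed nor needed, are in the scene too. What is shaped like the broad_cap but orange is not meant. What is shaped like the ink but orange is not meant.

How it is judged:
By the outcome, as a careful person would: the job done as asked, in the order asked, and still so for the second after the job is handed in, with the robot touching nothing.
It also fails if it takes over 40 s, if anything falls off the work surface, if the arm or the gripper's body presses on something with over 40 N, if the wrist force passes 120 N, or if a joint passes its speed limit or range.

ROBOT

A 6-joint arm with a two-finger parallel gripper is mounted at the origin on the work surface. World frame = base frame: x ahead of the robot, y to its left, z up, the work surface at z = 0. Lengths are in mm, angles in rad, forces in N, time in s.
With the tool pointing down it reaches from about 350 to 775 mm from the base axis. Payload 7.3 kg.
Tool frame: the origin (TCP) lies between the finger pads; the fingertips stand bot.tip_extent ahead of it and the grasp point (between the pads) lies 6 mm ahead of it (bot.tip_extent is the distance from the TCP to the fingertips, in mm); x points along the fingers, y is the direction in which the jaws open and shut, and the axes are right-handed (so a half turn about x gives the same grasp; the last joint's range is limited). The gripper opens to 92 mm and grips with 3 to 60 N. Pads are 19 mm wide; open, the fingers measure 130 mm over their backs; the gripper's body (75 mm by 190 mm) begins 47 mm behind the grasp point.
Start: joints at [1.04, 0.342, 1.524, -0, 1.275, -0.146], TCP at [197.057, 486.632, 251.741] pointing down, gripper open.
Joint ranges: [-2.53, 2.53], [-0.77, 2.02], [0.04, 2.7], [-1, 4.14], [0.28, 2.66], [-3.11, 3.11]. Speed limits (rad/s): [2.57, 2.57, 3.14, 3.14, 3.14, 3.14].

INTERFACE

Orientations are given as [roll, pitch, yaw] about the fixed x, y, z axes, in that order (R = Rz(yaw) Ry(pitch) Rx(roll)).
In Python, from plant import bot, capture, workorder gives the robot as it stands. The module is installed in compiled form; this text tells all that it offers.
- The arm moves only by the shell command python3 -m crank 'ROWS'. ROWS is JSON, a list of rows, each an object with "linear": the shift along the tool's x, y, z in cm, a list of three; "delta_rot": the turn, a rotation vector about the tool's x, y, z in degrees, a list of three; "fingers": the opening, from 0 (shut) to 1 (fully open). In form: [{"linear": [x, y, z], "delta_rot": [wx, wy, wz], "fingers": fingers}, ...]. A call has exactly 5 rows; each row shifts and turns the commanded pose from where the row before left it, along the tool's axes as they then stand; what a row does not reach is not made up. A row lasts 1/10 s, in which the tool goes at most 50 mm and 8.59 degrees, less where a joint would pass 70% of its speed; a pose out of reach is approached as far as the arm can. A call with a gripper value outside its range is refused whole. The fingers move at their own pace and stop on an object; the grip force is fixed at half the most. Time passes only in rows, so rows that do not move let the fingers close, or fill a call up. It gives the time, the measured TCP pose, the force and the opening at its end, in the units of the state.
- bot.get_obs(): the state, without advancing time (a new reading comes with each control period).
- capture(name): name is "side" or "top"; returns a dict with "image" (400x640x3 uint8, blue, green, red), "mtx" (3x3 intrinsics, pixels), "pose" (4x4, takes a point from camera to world coordinates). Camera axes: x right, y down, z forward; pixel columns grow to the right and rows downward; lengths in mm; the calibration is good to about 2 mm. A picture is of the moment at which its call begins. There is no depth.
- workorder.close_job(): hands the job in, once; it reports no verdict.
The state is a dict: "time": time; "joint_positions": joint angles; "dq": joint speeds; "tau": joint torques, N m; "tool_pos": TCP position; "tcp_rot": TCP orientation; "contact_force": force on the tool from outside, world axes, zero at the start; "moment": the same for the moment, N m; "grip_width": finger opening in mm.
Only numpy, scipy, OpenCV 4.12 (cv2) and the standard library are available. Lean on these libraries where they do the work, as an engineer would, in place of code of your own. Each camera call takes 0.05 s, during which the arm holds its last target. There are 200 camera calls.

## Working session

There is one attempt and no reset: what is moved stays moved. The work goes in short steps, Python scripts to look and compute and a shell command to move; the robot and the scene stay as the last step left them, time stands still between calls to the robot, and variables do not carry over. Pictures are saved under pics/ and viewed, on a budget of 10 in all, crops included, one or two more only if the job needs it, and the job is handed in when it is done.

```bash
mkdir -p pics
cat > h.py <<'E'
import numpy as np, cv2
from plant import bot, capture, workorder
def snap(n,f):
    c=capture(n); np.savez('pics/'+f+'.npz',**c); cv2.imwrite('pics/'+f+'.png',c['image']); return c
def load(f): return np.load('pics/'+f+'.npz')
def ray(c,u,v,z):
    P=c['pose']; d=P[:3,:3]@np.linalg.solve(c['mtx'],[u,v,1]); o=P[:3,3]
    return (o+d*(z-o[2])/d[2]).round(1)
def proj(c,p):
    P=c['pose']; q=c['mtx']@(P[:3,:3].T@(np.array(p,float)-P[:3,3])); return (q[:2]/q[2]).round(1)
E
python3 - <<'E'
from h import *
for n in('top','side'):
    c=snap(n,n+'0'); print(n,c['mtx'].round(1).tolist(),c['pose'].round(3).tolist())
print(bot.get_obs(),bot.tip_extent)
E
```

```text
top [[365.2, 0.0, 323.7], [0.0, 365.2, 200.8], [0.0, 0.0, 1.0]] [[-0.103, -0.974, 0.2, 420.224], [-0.995, 0.1, -0.022, 9.829], [0.002, -0.201, -0.98, 979.496], [0.0, 0.0, 0.0, 1.0]]
side [[403.9, 0.0, 320.7], [0.0, 403.9, 198.9], [0.0, 0.0, 1.0]] [[-0.976, -0.143, 0.162, 476.483], [-0.216, 0.61, -0.763, 568.955], [0.01, -0.78, -0.626, 573.651], [0.0, 0.0, 0.0, 1.0]]
{'time': 0.1, 'joint_positions': array([ 1.04002242e+00,  3.42655494e-01,  1.52490451e+00, -1.44024342e-05,
        1.27536907e+00, -1.46004002e-01]), 'dq': array([-9.93612957e-04, -2.39336318e-05, -3.23294833e-03,  4.97199949e-04,
       -1.83112756e-03,  4.75418754e-04]), 'tau': array([ 9.30532478e-04, -4.32010782e+01, -2.44692099e+01,  7.18964869e-02,
        5.25132869e-02, -2.80782945e-05]), 'tool_pos': array([196.88139168, 486.34747519, 251.11908025]), 'tcp_rot': array([-1.70649492,  1.56945983, -2.09126062]), 'contact_force': array([-0.02270004, -0.02856014,  0.11103041]), 'moment': array([-0.03743657,  0.00902243, -0.00245682]), 'grip_width': 91.69431077168285} 25.0
```

View pics/top0.png

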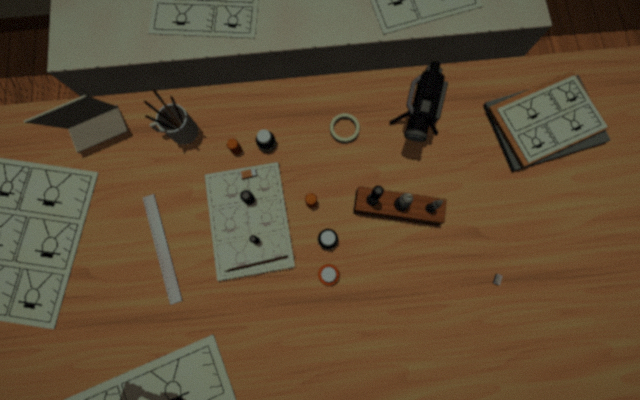

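View pics/side0.png

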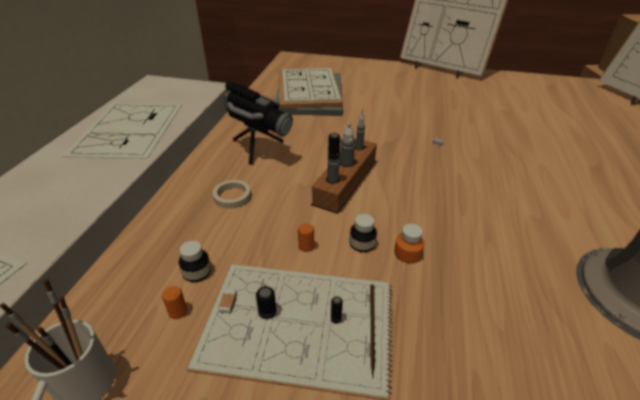

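The pictures show the pad, with a large black cap at top (248,197) / side (266,302) and a small one at top (255,239) / side (337,309). In the rack, the capped marker is at side (334,150), with open ones at (348,145) and (361,130). I'll enlarge these areas.

Run:
```python
from h import *
T=load('top0')['image'];S=load('side0')['image']
def cr(I,u,v,w,h,s):
    a=cv2.resize(I[v:v+h,u:u+w],None,fx=s,fy=s,interpolation=cv2.INTER_CUBIC)
    a=np.clip(a*1.6,0,255).astype('uint8')
    for k in range(0,w,10): cv2.line(a,(k*s,0),(k*s,6 if (u+k)%50 else 14),(0,255,255),1)
    for k in range(0,h,10): cv2.line(a,(0,k*s),(6 if (v+k)%50 else 14,k*s),(0,255,255),1)
    return a
a=np.hstack([cr(T,350,170,100,70,4),cr(S,300,100,100,110,4)[:440]]) if 0 else None
A=cr(T,350,170,100,60,4);B=cr(S,300,100,100,90,4)[:360]
C=cr(T,230,180,100,60,4);D=cr(S,250,270,100,60,4)
L=np.vstack([A,C]);R=np.vstack([B,D])
h=max(L.shape[0],R.shape[0]);L=np.pad(L,((0,h-L.shape[0]),(0,0),(0,0)))
cv2.imwrite('pics/crop1.png',np.hstack([L,R]))
```

```text
(no output)
```

View pics/crop1.png

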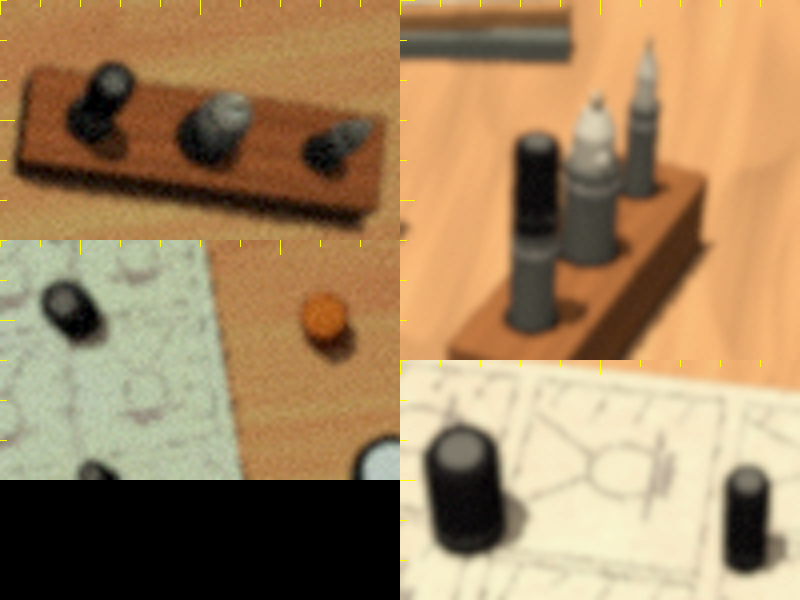

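Run:
```python
from h import *
T=load('top0');S=load('side0')
print('cap',ray(T,245.8,195.1,56),ray(S,265,292.5,56))
print('slimcap',ray(S,250+346/4,270+118/4,56))
print('nib',ray(T,350+237/4,170+100/4,156),ray(S,300+197/4,100+97/4,156))
print('slimnib',ray(T,350+366/4,170+122/4,156),ray(S,300+250/4,100+42/4,156))
print('midtop',ray(T,350+117/4,170+79/4,165),ray(S,300+137/4,100+140/4,165))
print('rack top corners',[ray(T,350+a/4,170+b/4,55) for a,b in((35,66),(388,115),(378,210),(20,162))])
print('ink lid',ray(T,328,238,63),ray(S,364,223,63))
print('orange',ray(T,311,200,50),ray(S,306,230,50))
```

```text
cap [644.4 187.9  56. ] [645.4 190.   56. ]
slimcap [532.3 178.   56. ]
nib [ 581.7 -206.9  156. ] [ 580.1 -203.7  156. ]
slimnib [ 561.3 -278.8  156. ] [ 561.3 -274.9  156. ]
midtop [ 599.2 -137.9  165. ] [ 600.  -135.6  165. ]
rack top corners [array([ 637.5, -105.9,   55. ]), array([ 581.7, -329.2,   55. ]), array([ 521.1, -312.3,   55. ]), array([575.4, -88.6,  55. ])]
ink lid [511.5 -11.9  63. ] [513.7  -0.8  63. ]
orange [615.5  21.4  50. ] [618.9  29.   50. ]
```

```bash
cat >> h.py <<'E'
from scipy.spatial.transform import Rotation as Ro
def st(target=None,jaw=None):
    o=bot.get_obs(); R=Ro.from_euler('xyz',o['tcp_rot']).as_matrix()
    print('t',round(o['time'],2),'pos',o['tool_pos'].round(1),'F',o['contact_force'].round(1),'w',round(o['grip_width'],1),'q',o['joint_positions'].round(2)); print(R.round(3).tolist())
    if target is not None: print('linear cm',(R.T@(np.array(target)-o['tool_pos'])/10).round(2))
    if jaw is not None:
        y=np.array([*jaw,0.]);y/=np.linalg.norm(y); y*=np.sign(y@R[:,1]); x=np.array([0,0,-1.])
        D=np.c_[x,y,np.cross(x,y)]; print('rotvec deg',np.degrees(Ro.from_matrix(R.T@D).as_rotvec()).round(2))
E
python3 -c "
from h import *
st([645,189,150],[.967,-.25])"
```

```text
t 0.1 pos [196.9 486.3 251.1] F [-0.  -0.   0.1] w 91.7 q [ 1.04  0.34  1.52 -0.    1.28 -0.15]
[[-0.001, 0.375, 0.927], [-0.001, 0.927, -0.375], [-1.0, -0.001, -0.0]]
linear cm [ 10.12 -10.73  52.7 ]
rotvec deg [8.245e+01 5.000e-02 7.000e-02]
```

Candidates for the cap: the broad black cap at side (266,302), the slim black cap at (337,309), and orange look-alikes at (306,237) and (175,302). By colour and width the broad cap is at (266,302), and the crop above confirms it (about 32 mm wide, black). I'll rotate first, then translate.

```bash
python3 -m crank '[{"linear":[0,0,0],"delta_rot":[8.2,0,0],"fingers":1},{"linear":[0,0,0],"delta_rot":[8.2,0,0],"fingers":1},{"linear":[0,0,0],"delta_rot":[8.2,0,0],"fingers":1},{"linear":[0,0,0],"delta_rot":[8.2,0,0],"fingers":1},{"linear":[0,0,0],"delta_rot":[8.2,0,0],"fingers":1}]' >/dev/null;  python3 -m crank '[{"linear":[0,0,0],"delta_rot":[8.2,0,0],"fingers":1},{"linear":[0,0,0],"delta_rot":[8.2,0,0],"fingers":1},{"linear":[0,0,0],"delta_rot":[8.2,0,0],"fingers":1},{"linear":[0,0,0],"delta_rot":[8.2,0,0],"fingers":1},{"linear":[0,0,0],"delta_rot":[8.2,0,0],"fingers":1}]'
python3 -c "
from h import *
st([645,189,150],[.967,-.25])"
```

```text
time: 1.1
tool_pos: [196.9, 486.4, 251.3]
tcp_rot: [-0.273, 1.57, -2.095]
contact_force: [1.1, -0.1, -0.1]
grip_width: 91.8
t 1.1 pos [196.9 486.4 251.3] F [ 1.1 -0.1 -0.1] w 91.8 q [ 1.04  0.34  1.52 -0.    1.28  1.29]
[[-0.0, 0.969, -0.248], [-0.001, -0.248, -0.969], [-1.0, -0.0, 0.001]]
linear cm [10.13 50.79 17.67]
rotvec deg [0.11 0.05 0.01]
```

```bash
python3 -m crank '[{"linear":[0,4.2,1.5],"delta_rot":[0,0,0],"fingers":1},{"linear":[0,4.2,1.5],"delta_rot":[0,0,0],"fingers":1},{"linear":[0,4.2,1.5],"delta_rot":[0,0,0],"fingers":1},{"linear":[0,4.2,1.5],"delta_rot":[0,0,0],"fingers":1},{"linear":[0,4.2,1.5],"delta_rot":[0,0,0],"fingers":1}]' >/dev/null;  python3 -m crank '[{"linear":[0,4.2,1.5],"delta_rot":[0,0,0],"fingers":1},{"linear":[0,4.2,1.5],"delta_rot":[0,0,0],"fingers":1},{"linear":[0,4.2,1.5],"delta_rot":[0,0,0],"fingers":1},{"linear":[0,4.2,1.5],"delta_rot":[0,0,0],"fingers":1},{"linear":[0,4.2,1.5],"delta_rot":[0,0,0],"fingers":1}]' >/dev/null; python3 -m crank '[{"linear":[0,4.2,1.5],"delta_rot":[0,0,0],"fingers":1},{"linear":[0,4.2,1.2],"delta_rot":[0,0,0],"fingers":1},{"linear":[3.4,0.4,0],"delta_rot":[0,0,0],"fingers":1},{"linear":[3.4,0,0],"delta_rot":[0,0,0],"fingers":1},{"linear":[2,0,0],"delta_rot":[0,0,0],"fingers":1}]'
python3 -c "
from h import *
st([645,189,44],[.967,-.25])
c=snap('side','side1')
cv2.imwrite('pics/s1c.png',np.clip(1.6*cv2.resize(c['image'][150:350,170:400],None,fx=3,fy=3,interpolation=cv2.INTER_CUBIC),0,255))"
```

```text
time: 2.6
tool_pos: [645.8, 190.8, 159.7]
tcp_rot: [-1.172, 1.565, -2.989]
contact_force: [0.1, -0.1, 0.2]
grip_width: 92.2
t 2.6 pos [645.8 190.8 159.7] F [ 0.1 -0.1  0.2] w 92.2 q [0.17 0.69 1.19 0.   1.27 0.42]
[[-0.005, 0.97, -0.244], [-0.001, -0.244, -0.97], [-1.0, -0.005, 0.002]]
linear cm [11.57  0.02  0.17]
rotvec deg [0.39 0.12 0.28][ WARN:0@0.652] global loadsave.cpp:1063 imwrite_ Unsupported depth image for selected encoder is fallbacked to CV_8U.
```

View pics/s1c.png

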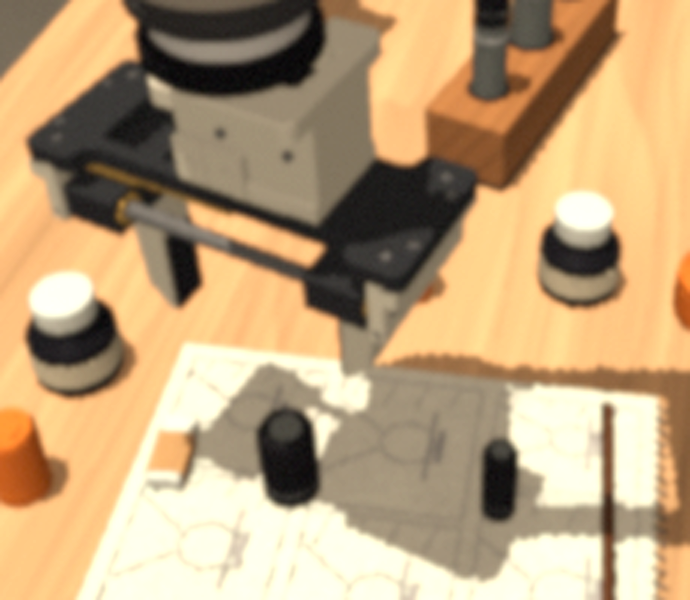

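The open fingers straddle the cap, which stands at crop (288,455) with clear gaps on both sides. I'll descend and grip.

```bash
python3 -m crank '[{"linear":[3,0,0.1],"delta_rot":[0,0,0],"fingers":1},{"linear":[3,0,0.1],"delta_rot":[0,0,0],"fingers":1},{"linear":[3,0,0],"delta_rot":[0,0,0],"fingers":1},{"linear":[1.6,0,0],"delta_rot":[0,0,0],"fingers":1},{"linear":[0.9,0,0],"delta_rot":[0,0,0],"fingers":1}]'
python3 -m crank '[{"linear":[0,0,0],"delta_rot":[0,0,0],"fingers":1},{"linear":[0,0,0],"delta_rot":[0,0,0],"fingers":0.2},{"linear":[0,0,0],"delta_rot":[0,0,0],"fingers":0.2},{"linear":[0,0,0],"delta_rot":[0,0,0],"fingers":0.2},{"linear":[0,0,0],"delta_rot":[0,0,0],"fingers":0.2}]'
python3 -m crank '[{"linear":[0,0,0],"delta_rot":[0,0,0],"fingers":0.2},{"linear":[0,0,0],"delta_rot":[0,0,0],"fingers":0.2},{"linear":[0,0,0],"delta_rot":[0,0,0],"fingers":0.2},{"linear":[0,0,0],"delta_rot":[0,0,0],"fingers":0.2},{"linear":[0,0,0],"delta_rot":[0,0,0],"fingers":0.2}]'
python3 -c "
from h import *
st([645,189,230],[.967,-.25])"
```

```text
time: 3.15
tool_pos: [646.0, 189.7, 47.5]
tcp_rot: [-1.185, 1.569, -3.001]
contact_force: [-0.3, 0.6, -0.5]
grip_width: 91.5
time: 3.65
tool_pos: [646.8, 189.8, 49.6]
tcp_rot: [2.06, 1.569, 0.244]
contact_force: [-0.7, 0.3, -0.7]
grip_width: 64.1
time: 4.15
tool_pos: [646.4, 189.7, 48.7]
tcp_rot: [-2.545, 1.571, 1.922]
contact_force: [-0.5, -0.4, 0.7]
grip_width: 31.5
t 4.15 pos [646.4 189.7  48.7] F [-0.5 -0.4  0.7] w 31.5 q [0.17 0.81 1.29 0.   1.04 0.42]
[[-0.0, 0.97, -0.243], [0.0, -0.243, -0.97], [-1.0, -0.0, -0.0]]
linear cm [-18.13  -0.12   0.1 ]
rotvec deg [ 0.45 -0.    0.  ]
```

```bash
python3 -m crank '[{"linear":[-2,0,0],"delta_rot":[0,0,0],"fingers":0.2},{"linear":[-4,0,0],"delta_rot":[0,0,0],"fingers":0.2},{"linear":[-4.5,0,0],"delta_rot":[0,0,0],"fingers":0.2},{"linear":[-4.5,0,0],"delta_rot":[0,0,0],"fingers":0.2},{"linear":[-3.5,0,0],"delta_rot":[0.5,0,0],"fingers":0.2}]'
python3 -m crank '[{"linear":[0,0.2,3],"delta_rot":[0,0,0],"fingers":0.2},{"linear":[0,0.3,4],"delta_rot":[0,0,0],"fingers":0.2},{"linear":[0,0.3,4],"delta_rot":[0,0,0],"fingers":0.2},{"linear":[0,0.3,4],"delta_rot":[0,0,0],"fingers":0.2},{"linear":[0,0.3,4],"delta_rot":[0,0,0],"fingers":0.2}]'
python3 -m crank '[{"linear":[0,0.4,4],"delta_rot":[0,0,0],"fingers":0.2},{"linear":[0,0.4,4],"delta_rot":[0,0,0],"fingers":0.2},{"linear":[0,0.4,4],"delta_rot":[0,0,0],"fingers":0.2},{"linear":[0,0.3,4],"delta_rot":[0,0,0],"fingers":0.2},{"linear":[0,0.2,3],"delta_rot":[0,0,0],"fingers":0.2}]'
python3 -c "
from h import *
st([580.5,-206.5,225],[.965,-.262])"
```

```text
time: 4.65
tool_pos: [646.7, 189.8, 237.0]
tcp_rot: [2.034, 1.568, 0.209]
contact_force: [1.4, -0.1, 0.2]
grip_width: 31.5
time: 5.15
tool_pos: [611.7, 0.8, 233.8]
tcp_rot: [1.752, 1.571, -0.073]
contact_force: [0.7, -0.4, -0.1]
grip_width: 31.8
time: 5.65
tool_pos: [580.3, -188.3, 233.7]
tcp_rot: [0.081, 1.57, -1.745]
contact_force: [0.1, -0.1, 0.4]
grip_width: 31.6
t 5.65 pos [ 580.3 -188.3  233.7] F [ 0.1 -0.1  0.4] w 31.6 q [-0.44  0.51  1.3  -0.    1.33 -0.18]
[[-0.0, 0.968, -0.252], [-0.0, -0.252, -0.968], [-1.0, 0.0, 0.0]]
linear cm [0.87 0.48 1.76]
rotvec deg [ 0.57  0.02 -0.  ]
```

```bash
python3 -m crank '[{"linear":[0,0.2,0.6],"delta_rot":[0.6,0,0],"fingers":0.2},{"linear":[0.2,0.2,0.6],"delta_rot":[0,0,0],"fingers":0.2},{"linear":[0.7,0.1,0.6],"delta_rot":[0,0,0],"fingers":0.2},{"linear":[0.6,0,0],"delta_rot":[0,0,0],"fingers":0.2},{"linear":[0,0,0],"delta_rot":[0,0,0],"fingers":0.2}]'
python3 - <<'E'
from h import *
st([580.5,-206.5,225],[.965,-.262])
t=snap('top','top2');s=snap('side','side2')
def g(I,u,v,w,h,k): 
    a=np.clip(1.8*cv2.resize(I[v:v+h,u:u+w],None,fx=k,fy=k,interpolation=cv2.INTER_CUBIC).astype(float),0,255).astype('uint8')
    return a
A=g(t['image'],360,160,80,80,5);B=g(s['image'],300,70,80,110,5)
A=np.pad(A,((0,150),(0,0),(0,0)))
cv2.imwrite('pics/c2.png',np.hstack([A,B]))
E
```

```text
time: 6.15
tool_pos: [580.8, -203.4, 217.1]
tcp_rot: [-1.893, 1.568, 2.556]
contact_force: [-0.8, 0.8, -0.2]
grip_width: 31.7
t 6.15 pos [ 580.8 -203.4  217.1] F [-0.8  0.8 -0.2] w 31.7 q [-0.46  0.54  1.31  0.    1.3  -0.2 ]
[[-0.002, 0.966, -0.26], [0.002, -0.26, -0.966], [-1.0, -0.003, -0.001]]
linear cm [-0.79  0.05  0.31]
rotvec deg [ 0.1  -0.05  0.15]
```

View pics/c2.png

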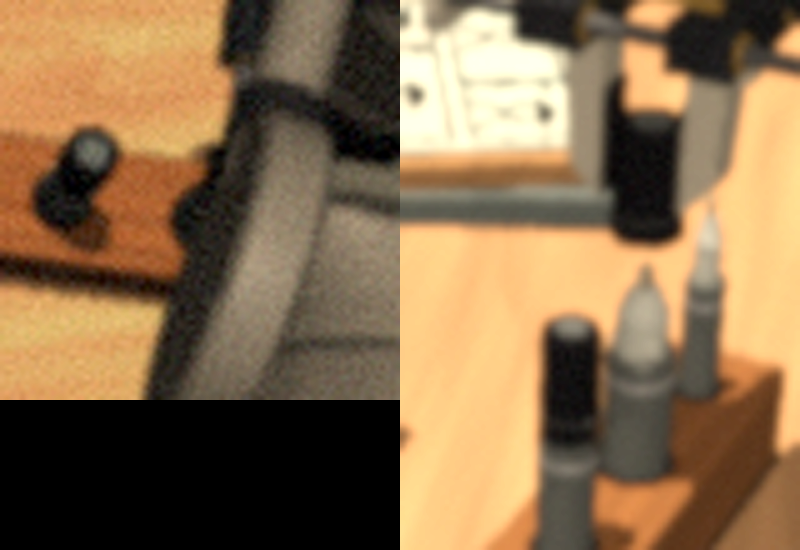

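Run:
```python
from h import *
s=load('side2')
a=np.linspace(0,2*np.pi,181)
def circ(x,y,z,r):
    q=np.array([proj(s,[x+r*np.cos(t),y+r*np.sin(t),z]) for t in a]); return (q.min(0),q.max(0))
def crop(p): return ((np.array(p)-[300,70])*5+[400,0]).round(0)
for n,z,r,(x,y) in [('rim',174.4,16,(580.8,-203.4)),('captop',224.4,16,(580.8,-203.4)),('base',55,16,(580.5,-206.5)),('should',115,16,(580.5,-206.5)),('coll',135,12,(580.5,-206.5)),('cone',147,6.5,(580.5,-206.5)),('nib',156,.1,(580.5,-206.5)),('base@203',55,16,(580.8,-203.4)),('nib@203',156,.1,(580.8,-203.4))]:
    lo,hi=circ(x,y,z,r);print(n,'min',crop(lo),'max',crop(hi))
```

```text
rim min [609. 215.] max [684. 250.]
captop min [614. 105.] max [693. 138.]
base min [600. 445.] max [669. 483.]
should min [606. 332.] max [678. 370.]
coll min [616. 298.] max [672. 325.]
cone min [631. 280.] max [661. 294.]
nib min [646. 268.] max [646. 268.]
base@203 min [598. 448.] max [668. 488.]
nib@203 min [644. 272.] max [645. 272.]
```

Run:
```python
from h import *
s=load('side2');I=s['image'].astype(float)
sat=(I[:,:,2]-I[:,:,0]) # wood: red>>blue
print('cols 336-364')
for v in list(range(108,124))+[]: print(v,'g',I[v,336:364,2].astype(int))
for v in range(120,170,3): print(v,'sat',sat[v,334:362].astype(int))
```

```text
cols 336-364
108 g [ 84  84  83  73  62  54  39  17   9   8  10   9  11   6   8  13  10  12
  27  53  75  86  89  92 100 111 126 144]
109 g [ 77  77  76  71  67  60  42  20   9   7   7   7   9  11  10  11   9  11
  29  55  77  88  96 107 118 124 132 145]
110 g [ 65  65  64  62  60  54  38  19  10   8  10  11  12  13  10   9   9  13
  31  57  80  98 115 129 136 132 131 143]
111 g [ 54  53  53  52  52  47  32  17   7  10   9   8   9   9   6  11   8  17
  33  59  89 115 136 148 147 134 127 142]
112 g [ 49  49  50  49  47  40  29  16  10  14  13   9   9  10  11   9  11  11
  29  56  94 129 149 154 148 132 124 141]
113 g [ 48  50  49  50  48  40  28  20  15  15  13  14  11  15  15  13  13  15
  24  49  94 135 152 154 144 128 123 137]
114 g [ 58  57  56  57  55  47  31  19  17  16  17  18  17  17  18  18  19  17
  19  43  93 136 153 150 139 127 121 131]
115 g [ 89  89  87  87  84  75  52  28  18  13  17  18  20  18  16  17  15  16
  19  41  93 136 151 147 136 126 121 127]
116 g [126 125 124 123 121 111  84  50  24  17  15  14  11  15  13  13  12  15
  24  53 100 137 149 142 133 127 123 124
[... 1763 characters left out ...]
 10 10 10  8  8  7  8
  8  8  8  8]
150 sat [ 0  2  1  1  9 23 31 23 11  7  7  7  8  8  7  9  8  7  7 10 20 30 33 31
 30 28 29 31]
153 sat [ 3  0  2  3  6 16 18 13  8  7  8  8  8  8  7  8  7  6  6 11 25 37 41 41
 43 44 44 44]
156 sat [ 0  2  2  5  9 16 17 13  9  8  8  8  8  8  8  7  7  7  8 14 27 39 42 45
 45 43 42 42]
159 sat [ 4  5  5  6  8  9  8  8  7  7  8  8  8  8  8  8  7  8  8 16 31 42 42 42
 41 41 40 42]
162 sat [10  9  9  8  9  9  7  8  7  8  7  8  8  8  9  7  7  7  6  8 20 35 41 42
 41 43 44 41]
165 sat [ 9  9  8 10 22 40 47 42 31 22 14 11 12 11 11 12 15 22 33 42 47 49 52 50
 47 44 41 40]
168 sat [ 7  7  6 11 33 61 76 81 80 76 77 75 77 79 79 79 77 77 77 78 77 79 77 69
 56 43 36 36]
```

The rim and the marker show the same camera bias (about −1.4 px in v, −0.3 px in u). Relative to the cap, the marker is therefore at about (580.5,−206.5). I'll align, then lower over the cone while watching the force.

```bash
python3 -m crank '[{"linear":[0,0,0.2],"delta_rot":[0,0,0],"fingers":0.2},{"linear":[0,0,0.1],"delta_rot":[0,0,0],"fingers":0.2},{"linear":[0.8,0,0],"delta_rot":[0,0,0],"fingers":0.2},{"linear":[0.8,0,0],"delta_rot":[0,0,0],"fingers":0.2},{"linear":[0,0,0],"delta_rot":[0,0,0],"fingers":0.2}]'
python3 -m crank '[{"linear":[0.5,0,0],"delta_rot":[0,0,0],"fingers":0.2},{"linear":[0.5,0,0],"delta_rot":[0,0,0],"fingers":0.2},{"linear":[0.4,0,0],"delta_rot":[0,0,0],"fingers":0.2},{"linear":[0,0,0],"delta_rot":[0,0,0],"fingers":0.2},{"linear":[0,0,0],"delta_rot":[0,0,0],"fingers":0.2}]'
python3 - <<'E'
from h import *
st([580.5,-206.5,182],[.965,-.262])
s=snap('side','side3')
cv2.imwrite('pics/c3.png',np.clip(1.6*cv2.resize(s['image'][80:180,310:390],None,fx=6,fy=6,interpolation=cv2.INTER_CUBIC).astype(float),0,255).astype('uint8'))
E
```

```text
time: 6.75
tool_pos: [579.6, -207.1, 200.9]
tcp_rot: [-1.803, 1.568, 2.645]
contact_force: [0.3, 0.5, -0.6]
grip_width: 31.8
time: 7.25
tool_pos: [580.4, -207.5, 188.7]
tcp_rot: [-2.719, 1.571, 1.729]
contact_force: [-0.6, 0.3, -0.1]
grip_width: 31.8
t 7.25 pos [ 580.4 -207.5  188.7] F [-0.6  0.3 -0.1] w 31.8 q [-0.47  0.56  1.35  0.    1.23 -0.2 ]
[[-0.0, 0.965, -0.261], [0.0, -0.261, -0.965], [-1.0, -0.0, -0.0]]
linear cm [ 0.67 -0.02 -0.1 ]
rotvec deg [ 0.04 -0.    0.  ]
```

View pics/c3.png

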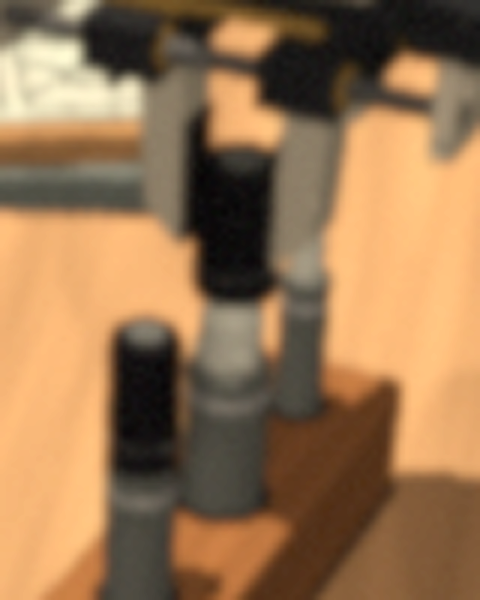

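The cap hangs over the cone, with its rim centre at crop (235,285) and the collar centre at (232,330). That is in line within about 1 mm, and there is no contact force. I'll lower onto the collar in small steps.

```bash
python3 -m crank '[{"linear":[0.4,0,-0.1],"delta_rot":[0,0,0],"fingers":0.2},{"linear":[0.4,0,0],"delta_rot":[0,0,0],"fingers":0.2},{"linear":[0.3,0,0],"delta_rot":[0,0,0],"fingers":0.2},{"linear":[0,0,0],"delta_rot":[0,0,0],"fingers":0.2},{"linear":[0,0,0],"delta_rot":[0,0,0],"fingers":0.2}]'
python3 -m crank '[{"linear":[0.2,0,0],"delta_rot":[0,0,0],"fingers":0.2},{"linear":[0.2,0,0],"delta_rot":[0,0,0],"fingers":0.2},{"linear":[0,0,0],"delta_rot":[0,0,0],"fingers":0.2},{"linear":[0,0,0],"delta_rot":[0,0,0],"fingers":0.2},{"linear":[0,0,0],"delta_rot":[0,0,0],"fingers":0.2}]'
python3 -c "
from h import *
st([580.5,-206.5,158],[.965,-.262]);print(bot.get_obs()['moment'])"
```

```text
time: 7.8
tool_pos: [580.6, -206.5, 177.6]
tcp_rot: [-2.245, 1.571, 2.203]
contact_force: [-0.2, -0.1, -0.7]
grip_width: 31.8
time: 8.3
tool_pos: [580.7, -206.6, 173.8]
tcp_rot: [1.694, 1.571, -0.141]
contact_force: [-0.3, -0.7, -0.5]
grip_width: 31.9
t 8.3 pos [ 580.7 -206.6  173.8] F [-0.3 -0.7 -0.5] w 31.9 q [-0.47  0.57  1.37  0.    1.2  -0.2 ]
[[0.0, 0.965, -0.261], [-0.0, -0.261, -0.965], [-1.0, 0.0, -0.0]]
linear cm [ 1.58 -0.02 -0.  ]
rotvec deg [ 0.04 -0.   -0.01]
[-0.10914109  0.10998616  0.00093118]
```

```bash
python3 -m crank '[{"linear":[0.2,0,0],"delta_rot":[0,0,0],"fingers":0.2},{"linear":[0.2,0,0],"delta_rot":[0,0,0],"fingers":0.2},{"linear":[0.2,0,0],"delta_rot":[0,0,0],"fingers":0.2},{"linear":[0,0,0],"delta_rot":[0,0,0],"fingers":0.2},{"linear":[0,0,0],"delta_rot":[0,0,0],"fingers":0.2}]'
python3 -m crank '[{"linear":[0.2,0,0],"delta_rot":[0,0,0],"fingers":0.2},{"linear":[0.1,0,0],"delta_rot":[0,0,0],"fingers":0.2},{"linear":[0,0,0],"delta_rot":[0,0,0],"fingers":0.2},{"linear":[0,0,0],"delta_rot":[0,0,0],"fingers":0.2},{"linear":[0,0,0],"delta_rot":[0,0,0],"fingers":0.2}]'
```

```text
time: 8.8
tool_pos: [580.6, -206.5, 167.6]
tcp_rot: [-2.166, 1.571, 2.282]
contact_force: [-0.6, 0.1, -0.1]
grip_width: 31.6
time: 9.3
tool_pos: [580.8, -206.9, 164.9]
tcp_rot: [1.204, 1.57, -0.632]
contact_force: [0.0, -3.0, 0.8]
grip_width: 31.5
```

```bash
python3 -m crank '[{"linear":[0.1,0,0],"delta_rot":[0,0,0],"fingers":0.2},{"linear":[0.1,0,0],"delta_rot":[0,0,0],"fingers":0.2},{"linear":[0.1,0,0],"delta_rot":[0,0,0],"fingers":0.2},{"linear":[0,0,0],"delta_rot":[0,0,0],"fingers":0.2},{"linear":[0,0,0],"delta_rot":[0,0,0],"fingers":0.2}]'
```

```text
time: 9.8
tool_pos: [580.7, -206.6, 161.4]
tcp_rot: [-1.747, 1.571, 2.701]
contact_force: [0.8, -2.2, -0.5]
grip_width: 31.8
```

```bash
python3 -m crank '[{"linear":[0.1,0,0],"delta_rot":[0,0,0],"fingers":0.2},{"linear":[0.1,0,0],"delta_rot":[0,0,0],"fingers":0.2},{"linear":[0,0,0],"delta_rot":[0,0,0],"fingers":0.2},{"linear":[0,0,0],"delta_rot":[0,0,0],"fingers":0.2},{"linear":[0,0,0],"delta_rot":[0,0,0],"fingers":0.2}]'
python3 -m crank '[{"linear":[0.1,0,0],"delta_rot":[0,0,0],"fingers":0.2},{"linear":[0.1,0,0],"delta_rot":[0,0,0],"fingers":0.2},{"linear":[0,0,0],"delta_rot":[0,0,0],"fingers":0.2},{"linear":[0,0,0],"delta_rot":[0,0,0],"fingers":0.2},{"linear":[0,0,0],"delta_rot":[0,0,0],"fingers":0.2}]'
python3 - <<'E'
from h import *
st([580.5,-206.5,182],[.965,-.262])
s=snap('side','side4')
cv2.imwrite('pics/c4.png',np.clip(1.8*cv2.resize(s['image'][80:180,310:390],None,fx=6,fy=6,interpolation=cv2.INTER_CUBIC).astype(float),0,255).astype('uint8'))
E
```

```text
time: 10.3
tool_pos: [580.7, -206.5, 159.5]
tcp_rot: [-2.501, 1.571, 1.947]
contact_force: [2.2, -2.9, -0.5]
grip_width: 31.6
time: 10.8
tool_pos: [580.7, -206.6, 157.7]
tcp_rot: [2.529, 1.571, 0.694]
contact_force: [1.7, -2.3, 0.0]
grip_width: 31.8
t 10.8 pos [ 580.7 -206.6  157.7] F [ 1.7 -2.3  0. ] w 31.8 q [-0.47  0.59  1.39  0.    1.16 -0.2 ]
[[0.0, 0.965, -0.261], [0.0, -0.261, -0.965], [-1.0, 0.0, -0.0]]
linear cm [-2.43 -0.02 -0.  ]
rotvec deg [ 0.04 -0.01 -0.  ]
```

View pics/c4.png

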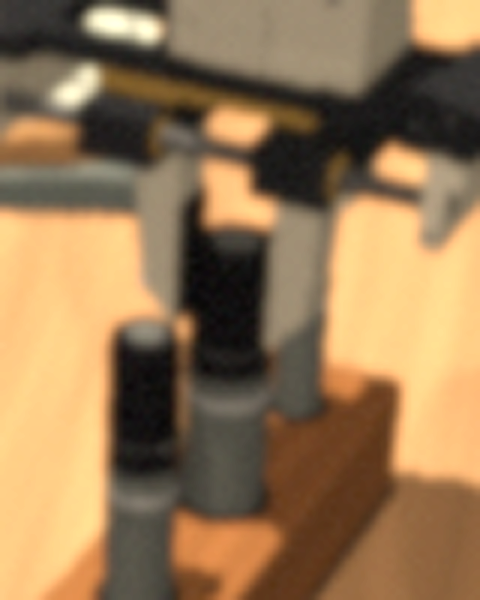

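The cap is over the collar, with its rim at crop v≈375 and the ring at 400, a slightly larger gap than on the capped marker. It has not slipped in the fingers. I'll continue the push.

```bash
python3 -m crank '[{"linear":[0.1,0,0],"delta_rot":[0,0,0],"fingers":0.2},{"linear":[0.1,0,0],"delta_rot":[0,0,0],"fingers":0.2},{"linear":[0,0,0],"delta_rot":[0,0,0],"fingers":0.2},{"linear":[0,0,0],"delta_rot":[0,0,0],"fingers":0.2},{"linear":[0,0,0],"delta_rot":[0,0,0],"fingers":0.2}]'
```

```text
time: 11.35
tool_pos: [580.7, -206.6, 157.6]
tcp_rot: [1.318, 1.569, -0.517]
contact_force: [-2.4, -1.1, 11.2]
grip_width: 31.8
```

```bash
python3 -m crank '[{"linear":[0.1,0,0],"delta_rot":[0,0,0],"fingers":0.2},{"linear":[0.1,0,0],"delta_rot":[0,0,0],"fingers":0.2},{"linear":[0,0,0],"delta_rot":[0,0,0],"fingers":0.2},{"linear":[0,0,0],"delta_rot":[0,0,0],"fingers":0.2},{"linear":[0,0,0],"delta_rot":[0,0,0],"fingers":0.2}]'
```

```text
time: 11.85
tool_pos: [580.7, -206.6, 157.5]
tcp_rot: [1.282, 1.568, -0.553]
contact_force: [-6.5, 0.6, 22.1]
grip_width: 31.5
```

Solid stop at 22 N, with the TCP at 157.5 (predicted home: 157.7). I'll relieve the load, release and rise.

```bash
python3 -m crank '[{"linear":[-0.2,0,0],"delta_rot":[0,0,0],"fingers":0.2},{"linear":[-0.2,0,0],"delta_rot":[0,0,0],"fingers":0.2},{"linear":[0,0,0],"delta_rot":[0,0,0],"fingers":0.2},{"linear":[0,0,0],"delta_rot":[0,0,0],"fingers":0.7},{"linear":[0,0,0],"delta_rot":[0,0,0],"fingers":0.7}]'
python3 -m crank '[{"linear":[0,0,0],"delta_rot":[0,0,0],"fingers":0.7},{"linear":[0,0,0],"delta_rot":[0,0,0],"fingers":0.7},{"linear":[0,0,0],"delta_rot":[0,0,0],"fingers":0.7},{"linear":[0,0,0],"delta_rot":[0,0,0],"fingers":0.7},{"linear":[0,0,0],"delta_rot":[0,0,0],"fingers":0.7}]'
python3 -m crank '[{"linear":[-2,0,0],"delta_rot":[0,0,0],"fingers":0.7},{"linear":[-4,0,0],"delta_rot":[0,0,0],"fingers":0.7},{"linear":[-4,0,0],"delta_rot":[0,0,0],"fingers":0.7},{"linear":[-4,0,0],"delta_rot":[0,0,0],"fingers":0.7},{"linear":[-2,0,0],"delta_rot":[0,0,0],"fingers":0.7}]'
python3 - <<'E'
from h import *
st()
s=snap('side','side5');t=snap('top','top5')
S=np.clip(1.6*cv2.resize(s['image'][90:190,310:410],None,fx=5,fy=5,interpolation=cv2.INTER_CUBIC).astype(float),0,255).astype('uint8')
W=cv2.resize(s['image'],(300,188),interpolation=cv2.INTER_AREA)
W2=cv2.resize(t['image'],(300,188),interpolation=cv2.INTER_AREA)
R=np.vstack([W,W2,np.zeros((124,300,3),'uint8')])
cv2.imwrite('pics/c5.png',np.hstack([S,R]))
E
```

```text
time: 12.35
tool_pos: [580.2, -205.8, 156.9]
tcp_rot: [-2.084, 1.568, 2.364]
contact_force: [0.5, -0.0, -0.3]
grip_width: 43.5
time: 12.85
tool_pos: [580.7, -206.5, 157.7]
tcp_rot: [-3.079, 1.571, 1.369]
contact_force: [0.7, -0.4, 0.1]
grip_width: 64.4
time: 13.35
tool_pos: [581.3, -206.8, 322.1]
tcp_rot: [1.396, 1.565, -0.439]
contact_force: [0.4, 0.0, 0.1]
grip_width: 64.6
t 13.35 pos [ 581.3 -206.8  322.1] F [0.4 0.  0.1] w 64.6 q [-0.47  0.48  1.12  0.    1.54 -0.2 ]
[[0.005, 0.965, -0.261], [-0.003, -0.261, -0.965], [-1.0, 0.006, 0.001]]
```

View pics/c5.png

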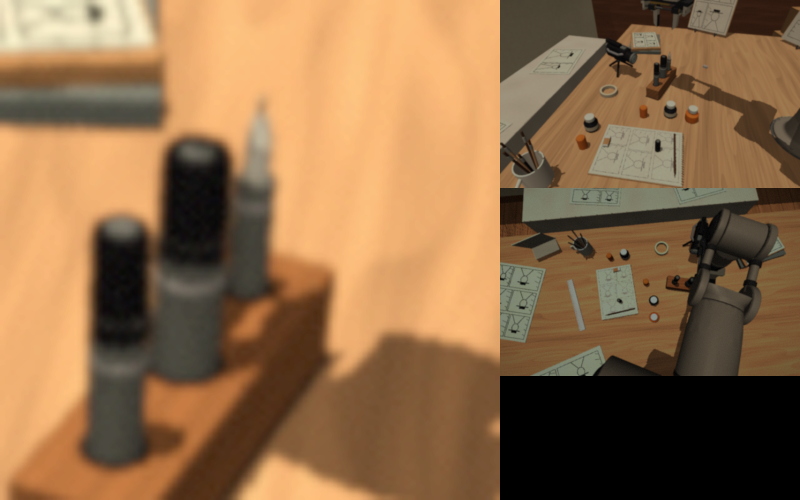

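The cap sits straight on the broad marker, top centre at crop (200,153), with the slim marker open beside it. The slim cap and ink bottle are standing where they were. I'll check the cap's height in numbers before handing in.

Run:
```python
from h import *
s=load('side5')
for z in (165,174): print(z,proj(s,[580.6,-206.6,z])+[-.3,-1.4])
print('seen',310+200/5,90+153/5)
a=load('side0')['image'].astype(int);b=s['image'].astype(int)
d=abs(a-b).max(2)
print('slim cap diff',d[290:325,325:350].max(),'ink diff',d[212:252,346:380].max(), 'slim marker', d[108:150,356:366].max())
```

```text
165 [349.2 118.4]
174 [349.4 114.6]
seen 350.0 120.6
slim cap diff 7 ink diff 8 slim marker 79
```

```bash
python3 -c "
from h import *
print(workorder.close_job())"
```

```text
the job is handed in; nothing more can be done
None
```

The broad marker is capped: I picked its black cap off the pad, slid it over the nib and pressed it down to the shoulder. I then released it, raised the arm clear and handed the job in at about 13.5 s.

**Seating:** The press came to a solid stop at 22 N, above the 5–15 N needed to pass the bumps. The tool stood at z = 157.5 mm, against 157.7 mm expected for fully home. I saw no separate force peak at the bumps; it probably fell between readings.

**Last picture:** The cap is straight and closed against the barrel. Its top was seen at pixel row 120.6, against 118.4 expected for fully home and 114.6 if it were still on the bumps. The 2-pixel disagreement is on the low side, so it does not suggest an unseated cap.

**Other items:** The slim cap and the ink bottle are unchanged in the image. The slim marker is still open. Its image region did change (difference up to 79), which I put down to the new cap and the arm's shadow and did not check further.

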